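# Scrape the board clear into the crumb tray

### The job

Clear the chopping board at the pantry counter: first push the crumb tray square and flush into the corner between the board's end and the wooden fence, then take the scraper block, hold it leaning so that it gets in under the wire shelf, set its edge down gently on the bare board behind the broken crispbread and wipe all four pieces off the board's end into the tray. Touch the pieces only with the scraper, don't bump the shelf or press hard on the board, leave the mug, jars and can beside it alone, and finish with the scraper standing upright on the counter by itself and the tray still in its corner.

Things in the scene. Friction and masses are not known exactly. Their poses are not given: they have to be found in the camera images.
- board: Blue chopping board, fixed, 220 mm (x) x 300 mm (y) x 40 mm thick, on a dark plinth. Origin: centre of its underside; z up; y runs along it from the shelf end (-y) to the tray end (face at y = +150 mm). Its top lies 40 to 48 mm above the counter, differently each time. Its contact is stiff: 1 mm in height is the difference between no touch and 20 N or more, so feel for it slowly (under 10 mm/s).
- fence: Fixed plinth under the board with the brown wooden fence past the board's tray end. Origin: on the counter right below the board's origin; same axes. Fence: 14 mm thick, 50 mm high above the counter, its face, looking to -x, at x = +120 mm, from y = +150 to +300 mm.
- dock (a point): Point on the counter where the centre of the tray's underside belongs, axes as the board's: 215 mm along +y from the fence body's origin. The corner: the board's tray-end face at y = -65 mm of this frame, and the wooden fence (14 mm thick, 50 mm high) whose face, looking to -x, lies at x = +120 mm, from y = -65 to +85 mm.
- rack: White wire shelf on four posts, fixed, at the board's -y end. Origin: on the counter; axes as the board's. Wires: underside 270 mm above the counter, over x +-130 and y -140 to +150 mm. Posts 16 mm thick at x = +-120, y = +10 and -130 mm, the front two with thin stays up to y = +75 mm. Packs and jars on it reach 400 mm above the counter, at y below -25 mm.
- shelf_edge (a point): Middle of the shelf's front (+y) wire, 273 mm above the counter, axes as the board's. The shelf reaches from here to -y over the last 100 to 115 mm of the board and some of the pieces; an upright gripper does not fit below it, one leaning about 30 to 45 degrees (body towards +y) does.
- tray: Open aluminium crumb tray, loose, 0.3 to 0.6 kg, 240 mm (x) x 130 mm (y), 30 mm high, walls and floor about 5 mm. Origin: centre of its underside. It starts 15 to 50 mm out of its corner and a little askew, and slides on the counter when pushed with a few newtons (up to 7 N), for example on the inside of a wall with closed fingers.
- scraper: Scraper block standing upright on the counter, loose, 0.25 to 0.45 kg. Origin: centre of its underside; z up, x along it. Lower part green with steel foot, 170 (x) x 30 (y) x 55 mm high; on it a wooden handle 110 (x) x 26 mm (y), 105 mm above the underside at its top, gripped across y. Either long bottom edge (y = +-15 mm) scrapes when the block is tilted about its x.
- chip1: Loose piece 1 of 4 of broken crispbread (brown), 56 x 36 mm, 7 mm thick, 14 g, lying flat on the board. Origin: centre of its underside. The pieces start within 75 mm of the board's centre line in x and between y = -95 and +85 mm of the board.
- chip2: Loose piece 2 of 4 of broken crispbread (brown), 56 x 36 mm, 7 mm thick, 14 g, lying flat on the board. Origin: centre of its underside. The pieces start within 75 mm of the board's centre line in x and between y = -95 and +85 mm of the board.
- chip3: Loose piece 3 of 4 of broken crispbread (brown), 56 x 36 mm, 7 mm thick, 14 g, lying flat on the board. Origin: centre of its underside. The pieces start within 75 mm of the board's centre line in x and between y = -95 and +85 mm of the board.
- chip4: Loose piece 4 of 4 of broken crispbread (brown), 56 x 36 mm, 7 mm thick, 14 g, lying flat on the board. Origin: centre of its underside. The pieces start within 75 mm of the board's centre line in x and between y = -95 and +85 mm of the board.
- mug: Bystander, loose: blue mug, 76 mm across, 90 mm high. Origin: centre of its underside. Leave it alone.
- jar: Bystander, loose: amber jar with red cap, 68 mm across, 110 mm high. Origin: centre of its underside. Leave it alone.
- can: Bystander, loose: tin can with green label, 74 mm across, 100 mm high. Origin: centre of its underside. Leave it alone.
- spice: Bystander, loose: small glass spice jar with black cap, 52 mm across, 80 mm high. Origin: centre of its underside. Leave it alone.

How it is judged:
On the way, in this order (a step that is already met when the one before it is completed fails the run):
1. the tray is square and flush in the corner of board end and fence (x of tray in the frame of fence between -0.006 and 0.006 m and y of tray in the frame of fence below 0.221 m and angle between the x axis of tray and the x axis of fence, either way round below 0.05 rad and height (world z) of tray below 0.01 m), for 0.2 s.
2. the scraper, leaning 20 to 50 degrees, is pressed lightly (over 1.5 N) on the board behind the pieces, under the shelf (contact force between scraper and board above 1.5 N and angle between scraper's own z axis and vertical between 0.35 and 0.88 rad and y of scraper in the frame of board between -0.165 and -0.09 m and height (world z) of scraper above 0.03 m), for 0.2 s.
3. all four pieces lie in the tray (x of chip1 in the frame of tray between -0.12 and 0.12 m and y of chip1 in the frame of tray between -0.065 and 0.065 m and z of each of chip1, chip2, chip3, chip4 in the frame of tray below 0.04 m and x of chip2 in the frame of tray between -0.12 and 0.12 m and y of chip2 in the frame of tray between -0.065 and 0.065 m and x of chip3 in the frame of tray between -0.12 and 0.12 m and y of chip3 in the frame of tray between -0.065 and 0.065 m and x of chip4 in the frame of tray between -0.12 and 0.12 m and y of chip4 in the frame of tray between -0.065 and 0.065 m), for 0.2 s.
At the end, for the whole second after the job is handed in: Tray centre within 6 mm of its place in x and no more than 6 mm off the board's end, square to the fence within 0.05 rad, on the counter; all four pieces inside the tray, below 40 mm over its underside; the scraper upright (within 0.06 rad) on the counter itself; all at rest (all of step 1 and all of step 3 and angle between scraper's own z axis and vertical below 0.06 rad and height (world z) of scraper below 0.006 m and linear speed of each of scraper, tray below 0.02 m/s and linear speed of each of chip1, chip2, chip3, chip4 below 0.03 m/s); the robot touches nothing.
It fails at once if the scraper pressed on the board with more than 40 N (contact force between scraper and board above 40 N).
It fails at once if the shelf bumped by robot or scraper (over 3 N) (contact force between any of the arm, the fingers, scraper and rack above 3 N).
It fails at once if a piece touched by the fingers or arm (contact force between any of the fingers, the arm and chip1 above 0.5 N or contact force between any of the fingers, the arm and chip2 above 0.5 N or contact force between any of the fingers, the arm and chip3 above 0.5 N or contact force between any of the fingers, the arm and chip4 above 0.5 N).
It fails at once if a bystander pushed more than 30 mm or knocked over (distance of any of mug, jar, can, spice from where it was at the start of the episode above 0.03 m or angle between any of mug, jar, can, spice's own z axis and vertical above 0.3 rad).
It also fails if it takes over 72 s, if anything falls off the work surface, if the arm or the gripper's body presses on something with over 40 N, if the wrist force passes 120 N, or if a joint passes its speed limit or range.

### The arm

A 6-joint arm with a two-finger parallel gripper is mounted at the origin on the work surface. World frame = base frame: x ahead of the robot, y to its left, z up, the work surface at z = 0. Lengths are in m, angles in rad, forces in N, time in s.
With the tool pointing down it reaches from about 0.425 to 0.95 m from the base axis. Payload 3.5 kg.
Tool frame: the origin (TCP) lies midway between the tips of the shut fingers; the grasp point (between the pads) lies 19 mm behind it (ctrl.hold_point_z is the distance from the TCP to the grasp point, in m); z points along the fingers, y is the line along which they close (so a half turn about z gives the same grasp; the last joint's range is limited). The gripper opens to 85 mm and grips with 20 to 120 N. Pads are 22 mm wide; open, the fingers measure 114 mm over their backs; the gripper's body (76 mm by 85 mm) begins 54 mm behind the grasp point. The pads swing forward as they close: fully open they stand 13 mm farther back than shut.
Start: joints at [-1.427, 0.286, 1.577, -0, 1.279, -0.15], TCP at [0.195, -0.646, 0.231] pointing down, gripper open.
Joint ranges: [-2.77, 2.77], [-0.9, 2.22], [0.21, 2.48], [-1.53, 4.67], [0.24, 2.81], [-2.84, 2.84]. Speed limits (rad/s): [2.79, 2.79, 3.14, 3.14, 3.14, 3.14].

### API

Orientations are given as a unit quaternion [x, y, z, w].
In Python, from plant import readout, cams, sign_off, ctrl gives the robot as it stands. The module is installed in compiled form; this text tells all that it offers.
- The arm moves only by the tool step_arm, never from a script. Its argument "increments" is a list of rows, each a list of 2 entries, a list of its own where there are three numbers: the shift along the world's x, y, z in mm, then the turn, a rotation vector about the world's x, y, z in rad. In form: [[[x, y, z], [rx, ry, rz]], ...]. A call has 1 to 8 rows; each row shifts and turns the commanded pose from where the row before left it; what a row does not reach is not made up. A row lasts 1/12 s, in which the tool goes at most 41.7 mm and 7.16 degrees, less where a joint would pass 70% of its speed; a pose out of reach is approached as far as the arm can. A call is refused whole if a number of a shift passes 41.7 or a number of a turn 0.125, either way. A call with a gripper value outside its range is refused whole. "fingers" is the opening, from -1 (shut) to 1 (fully open), set as the call begins (left out, the last holds). The fingers move at their own pace and stop on an object; "grip_force" is the grip in N (left out, the last holds). Time passes only in rows, so rows that do not move let the fingers close. It gives the time, the measured TCP pose, the force, the opening and the grip force at its end, in the units of the state.
- readout.get_state(): the state, without advancing time (a new reading comes with each control period).
- cams.read_camera(name): name is "scene" or "top" or "wrist"; returns the picture (400x640x3 uint8, red, green, blue); there is no depth.
- cams.get_calibration(name): a dict with "fx", "fy", "cx", "cy" (pixels), "eye" and "rotation" of the camera in the world; the wrist camera has in their place "T_tool_cam" (4x4, takes a point from camera to tool coordinates, whose origin is the TCP and whose axes are the flange's). Camera axes: x right, y up, looking along -z (the intrinsics and any distortion apply to the point x, -y, -z); pixel columns grow to the right and rows downward; lengths in m; the calibration is good to about 2 mm. A picture is of the moment at which its call begins: read the wrist's pose just before it. get_calibration takes no time and is no camera call.
- sign_off(): hands the job in; it is judged then, once.
The state is a dict: "time": time; "qpos": joint angles; "dq": joint speeds; "joint_efforts": joint torques, N m; "eef_pos": TCP position; "tcp_rot": TCP orientation; "contact_force": force on the tool from outside, world axes, zero at the start; "wrist_torque": the same for the moment, N m; "opening": opening from 0.0 (shut) to 1.0 (fully open); "finger_force": force on a finger pad.
Only numpy, scipy, OpenCV 4.12 (cv2) and the standard library are available. Lean on these libraries where they do the work, as an engineer would, in place of code of your own. Each camera call takes 0.05 s, during which the arm holds its last target. There are 200 camera calls.

## Working session

There is one attempt and no reset: what is moved stays moved. The work goes in short steps, Python scripts to look and compute and a tool call to move; the robot and the scene stay as the last step left them, time stands still between calls to the robot, and variables do not carry over. Pictures are saved under pics/ and viewed, at most 10 in all, crops included, and the job is handed in when it is done.

Besides the shell and the picture viewer there is one more tool, called after "Emit:" as a command line: name --argument value ..., lists and objects as JSON in quotes. step_arm: Moves the arm, as the interface text tells. Its arguments: {"type":"object","properties":{"increments":{"type":"array","items":{"type":"array"}},"fingers":{"type":"number"},"grip_force":{"type":"number"}},"required":["increments"]}

```bash
mkdir -p pics
python3 - <<'E'
from plant import readout,cams,ctrl
import cv2,json
s=readout.get_state();print({k:s[k] for k in('time','eef_pos','tcp_rot','opening','contact_force')},ctrl.hold_point_z)
for n in('scene','top'):
    cv2.imwrite(f'pics/{n}0.png',cams.read_camera(n)[:,:,::-1])
for n in('scene','top','wrist'): print(n,cams.get_calibration(n))
E
```

```text
{'time': 0.0, 'eef_pos': array([ 0.19539691, -0.64539378,  0.22990239]), 'tcp_rot': array([ 9.89229414e-01,  1.46368280e-01,  1.44419829e-05, -1.22192289e-03]), 'opening': 0.9994325703637612, 'contact_force': array([ 0.42057152, -0.40842879,  0.36621918])} 0.0187
scene {'fx': 455.8089132077776, 'fy': 455.8089132077776, 'cx': 326.01066886764784, 'cy': 212.59647921902615, 'eye': array([1.16498069, 0.33865906, 1.3303163 ]), 'rotation': array([0.14895055, 0.21063753, 0.79618428, 0.54729896])}
top {'fx': 440.1655519935167, 'fy': 440.1655519935167, 'cx': 313.04549716986713, 'cy': 201.36359527097406, 'eye': array([0.4688564 , 0.10646358, 1.28189193]), 'rotation': array([-0.01884512,  0.03236717,  0.71589178, -0.69720598])}
wrist {'fx': 326.2129559570108, 'fy': 326.2129559570108, 'cx': 321.2075493867525, 'cy': 196.82126363148333, 'T_tool_cam': array([[ 2.46644628e-04,  9.62203545e-01,  2.72331190e-01,
         6.86441025e-02],
       [ 9.99999445e-01, -5.16323009e-04,  9.18599659e-04,
         3.97463219e-04],
       [ 1.02449071e-03,  2.72330813e-01, -9.62203138e-01,
        -1.42196852e-01],
       [ 0.00000000e+00,  0.00000000e+00,  0.00000000e+00,
         1.00000000e+00]])}
```

View pics/top0.png

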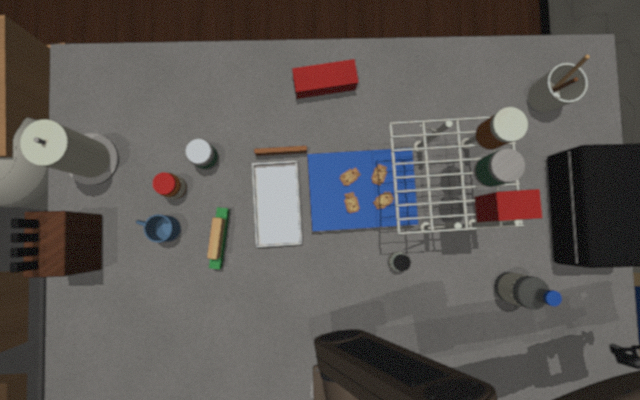

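View pics/scene0.png

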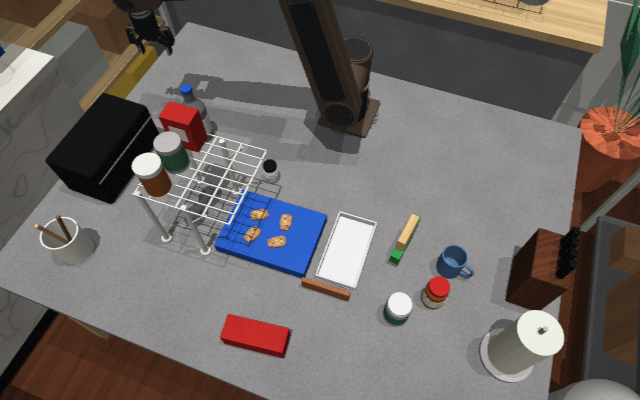

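The top view shows the board (blue, columns 308–415, rows 150–232), the tray just left of it (252–302, 162–248), the fence at (255–307, 150), the scraper at (218, 238), and the four chips at about (350,176), (379,174), (352,202), (384,200). I need enlarged crops.

```bash
cat > h.py <<'E'
import numpy as np
from scipy.spatial.transform import Rotation as R
from plant import readout,cams,ctrl
def ray(n,px):
    c=cams.get_calibration(n); M=R.from_quat(c['rotation']).as_matrix()
    px=np.atleast_2d(px).astype(float)
    d=np.c_[(px[:,0]-c['cx'])/c['fx'],-(px[:,1]-c['cy'])/c['fy'],-np.ones(len(px))]@M.T
    return np.array(c['eye']),d
def at(n,px,z):
    e,d=ray(n,px); return e+d*((z-e[2])/d[:,2])[:,None]
def proj(n,P):
    c=cams.get_calibration(n); M=R.from_quat(c['rotation']).as_matrix()
    q=(np.atleast_2d(P)-c['eye'])@M
    return np.c_[c['cx']+c['fx']*q[:,0]/-q[:,2],c['cy']-c['fy']*q[:,1]/-q[:,2]]
E
python3 - <<'E'
import cv2
a=cv2.imread('pics/top0.png')
c=cv2.resize(a[140:260,240:400],None,fx=5,fy=5,interpolation=cv2.INTER_CUBIC)
for i in range(0,160,20): cv2.putText(c,str(240+i),(i*5,10),0,.4,(0,255,255),1); cv2.line(c,(i*5,0),(i*5,4),(0,255,255),1)
for i in range(0,120,20): cv2.putText(c,str(140+i),(0,i*5+4),0,.4,(0,255,255),1)
cv2.imwrite('pics/c1.png',cv2.convertScaleAbs(c,alpha=1.3))
c=cv2.resize(a[190:290,170:270],None,fx=5.5,fy=5.5,interpolation=cv2.INTER_CUBIC)
cv2.imwrite('pics/c2.png',cv2.convertScaleAbs(c,alpha=1.3))
E
python3 - <<'E'
from h import *
for n,p,z in [('board TL',(309,152),.044),('board BL',(313,231),.044),('trayTL',(253,163),.03),('trayTR',(298,162),.03),('trayBL',(257,248),.03),('trayBR',(302,245),.03),('scr handle ends',(215,222),.105),('',(211,262),.105),('rack fr up',(391,123),.273),('rack fr dn',(398,232),.273),('fence',(256,153),.05),('fence',(307,151),.05),('c',(350,176),.05),('c',(379,174),.05),('c',(352,202),.05),('c',(384,200),.05),('mug',(163,228),.09),('jar',(167,184),.11),('can',(202,153),.1),('spice',(400,262),.08)]:
    print(n,at('top',p,z)[0].round(3))
E
```

```text
board TL [0.699 0.089 0.044]
board BL [0.475 0.084 0.044]
trayTL [0.674 0.25  0.03 ]
trayTR [0.674 0.121 0.03 ]
trayBL [0.431 0.243 0.03 ]
trayBR [0.436 0.116 0.03 ]
scr handle ends [0.506 0.345 0.105]
 [0.4   0.357 0.105]
rack fr up [ 0.721 -0.101  0.273]
rack fr dn [ 0.466 -0.107  0.273]
fence [0.699 0.239 0.05 ]
fence [0.701 0.095 0.05 ]
c [ 0.627 -0.025  0.05 ]
c [ 0.631 -0.107  0.05 ]
c [ 0.553 -0.028  0.05 ]
c [ 0.557 -0.118  0.05 ]
mug [0.494 0.488 0.09 ]
jar [0.61 0.47 0.11]
can [0.693 0.379 0.1  ]
spice [ 0.384 -0.15   0.08 ]
```

View pics/c1.png

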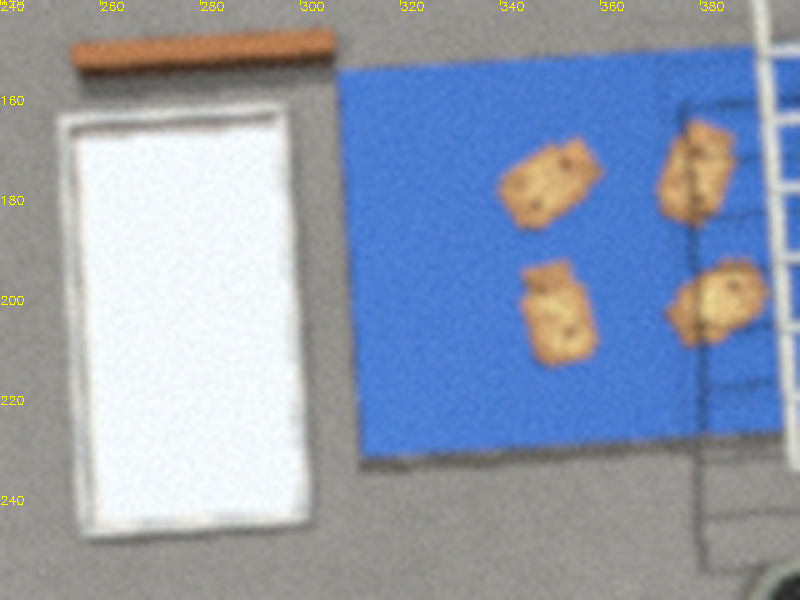

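View pics/c2.png

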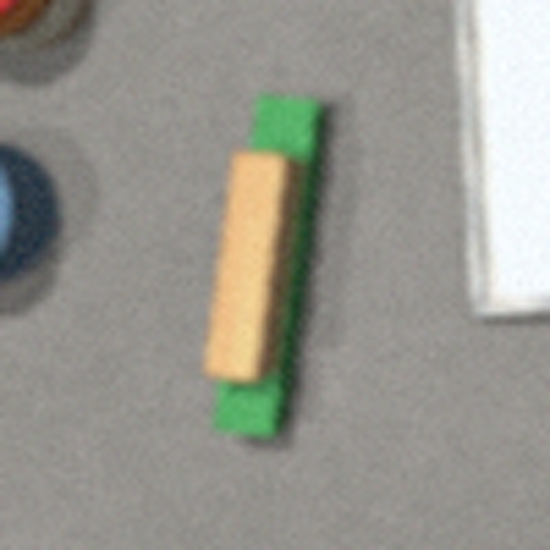

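Run:
```python
from h import *
f=lambda P,o,s:np.array(o)+np.array(P)/s
b=f([(337,72),(360,457),(755,46),(780,428)],(240,140),5)
for z in (.040,.044,.048):
    p=at('top',b,z)[:,:2]
    e=p[0]-p[1]; print(z,p.round(4).tolist(),'len',np.linalg.norm(e),'ang x',np.degrees(np.arctan2(e[1],e[0])),
     'top edge', [np.degrees(np.arctan2(*(p[i]-p[j])[::-1]))-90 for i,j in((0,2),(1,3))])
t=at('top',f([(58,116),(287,104),(309,520),(84,540)],(240,140),5),.03)[:,:2]
print('tray',t.round(4).tolist(),t.mean(0)); 
for i,j in((0,3),(1,2)): e=t[i]-t[j]; print(np.linalg.norm(e),np.degrees(np.arctan2(e[1],e[0])))
for i,j in((0,1),(3,2)): e=t[i]-t[j]; print(np.linalg.norm(e),np.degrees(np.arctan2(e[1],e[0]))-90)
h=at('top',f([(235,152),(287,155),(258,381),(205,377)],(170,190),5.5),.105)[:,:2]
g=at('top',f([(258,97),(322,100),(278,437),(215,430)],(170,190),5.5),.055)[:,:2]
for q in(h,g):
    print('scr',q.mean(0).round(4),[ (np.linalg.norm(q[i]-q[j]).round(4),np.degrees(np.arctan2(*(q[i]-q[j])[::-1]))) for i,j in((0,3),(1,2),(0,1),(3,2))])
c=at('top',f([(548,183),(696,173),(560,313),(718,302)],(240,140),5),.05)[:,:2];print(c)
# fence bottom/top: front-lower and back-upper edges
print('fence face foot',at('top',f([(85,75),(335,57)],(240,140),5),.0)[:,:2],'back top',at('top',f([(70,45),(333,30)],(240,140),5),.05)[:,:2])
# scene view checks: board corner near fence, tray
print(proj('scene',[[.7,.089,.044],[.475,.085,.044]]))
```

```text
0.04 [[0.6933, 0.0939], [0.474, 0.0867], [0.7026, -0.1458], [0.4839, -0.1512]] len 0.21940147163445436 ang x 1.883970943607481 top edge [np.float64(2.231373138385493), np.float64(2.392054978155514)]
0.044 [[0.6926, 0.094], [0.474, 0.0868], [0.7019, -0.1449], [0.4839, -0.1504]] len 0.2186948031486959 ang x 1.8839709436074819 top edge [np.float64(2.2313731383855213), np.float64(2.392054978155514)]
0.048 [[0.6918, 0.094], [0.474, 0.0868], [0.7011, -0.1441], [0.4838, -0.1495]] len 0.2179881346629375 ang x 1.8839709436074823 top edge [np.float64(2.231373138385493), np.float64(2.392054978155514)]
tray [[0.6734, 0.2542], [0.6772, 0.123], [0.4392, 0.1164], [0.4315, 0.2437]] [0.55534576 0.18430569]
0.2421708167553982 2.4943358588585225
0.23806571282721536 1.5925163109919245
0.13124602763726612 1.6489653634964725
0.12750375912500458 3.482176845915305
scr [0.4623 0.3462] [(np.float64(0.1089), np.float64(-8.187537916325189)), (np.float64(0.1094), np.float64(-7.996106929452092)), (np.float64(0.0252), np.float64(85.17240535472288)), (np.float64(0.0255), np.float64(84.08930915300024))]
scr [0.4621 0.3453] [(np.float64(0.168), np.float64(-7.978356100334764)), (np.float64(0.1701), np.float64(-8.17102016989727)), (np.float64(0.0323), np.float64(85.81141371844039)), (np.float64(0.0317), np.float64(82.06517305251278))]
[[ 0.6253366  -0.02337745]
 [ 0.62895118 -0.1073557 ]
 [ 0.55163874 -0.02769381]
 [ 0.55554197 -0.11699209]]
fence face foot [[0.70224713 0.24150463]
 [0.70945211 0.0944685 ]] back top [[0.71046391 0.24438305]
 [0.71554902 0.09566509]]
[[300.83845286 274.61577139]
 [326.170209   213.81329916]]
```

Everything agrees with the given sizes: board end edge 219 mm, tray 240×129 mm, handle 109×25 mm, and shoulder 169 mm long. The board is yawed about +2.1° with its end centre near (0.583, 0.0905). The tray must go about +24 mm in x and −30 mm in y to reach its corner. I'll raise the arm and come over the shelf with the fingers shut.

Emit:
step_arm --increments '[[[0, 0, 29], [0, 0, 0.12]], [[0, 0, 29], [0, 0, 0.12]], [[0, 0, 29], [0, 0, 0.12]], [[0, 0, 29], [0, 0, 0.12]], [[0, 0, 29], [0, 0, 0.12]], [[0, 0, 29], [0, 0, 0.12]], [[0, 0, 29], [0, 0, 0.12]], [[0, 0, 29], [0, 0, 0.12]]]' --fingers -1 --grip_force 60

```text
time: 0.77
eef_pos: [0.1954, -0.6457, 0.464]
tcp_rot: [0.808, 0.589, 0.0, -0.001]
contact_force: [-0.3, -0.2, 0.5]
opening: -0.004
finger_force: 0.0
```

Emit:
step_arm --increments '[[[20.6, 31, 0], [0, 0, 0.12]], [[20.6, 31, 0], [0, 0, 0.12]], [[20.6, 31, 0], [0, 0, 0.12]], [[20.6, 31, 0], [0, 0, 0.12]], [[20.6, 31, 0], [0, 0, 0.12]], [[20.6, 31, 0], [0, 0, 0.12]], [[20.6, 31, 0], [0, 0, 0.12]], [[20.6, 31, 0], [0, 0, 0.12]]]'

```text
time: 1.43
eef_pos: [0.3609, -0.3963, 0.4627]
tcp_rot: [0.445, 0.896, 0.0, -0.0]
contact_force: [0.8, -0.4, 0.1]
opening: 0.004
finger_force: 0.0
```

Emit:
step_arm --increments '[[[12.5, 37, 0], [0, 0, 0.12]], [[12.5, 37, 0], [0, 0, 0.12]], [[12.5, 37, 0], [0, 0, 0.12]], [[12.5, 37, 0], [0, 0, 0.12]], [[12.5, 37, 0], [0, 0, 0.12]], [[12.5, 37, 0], [0, 0, 0.12]], [[12.5, 37, 0], [0, 0, 0.12]], [[12.5, 37, 0], [0, 0, 0.12]]]'

```text
time: 2.1
eef_pos: [0.4603, -0.1001, 0.4629]
tcp_rot: [-0.019, 1.0, 0.0, -0.0]
contact_force: [0.6, -1.1, -1.0]
opening: 0.002
finger_force: 0.0
```

Emit:
step_arm --increments '[[[11.2, 18, -12], [0, 0, 0]], [[11.2, 18, -12], [0, 0, 0]], [[11.2, 18, -12], [0, 0, 0]], [[11.2, 18, -12], [0, 0, 0]], [[11.2, 18, -12], [0, 0, 0]], [[11.2, 18, -12], [0, 0, 0]], [[11.2, 18, -12], [0, 0, 0]], [[11.2, 18, -12], [0, 0, 0]]]'

```text
time: 2.77
eef_pos: [0.55, 0.043, 0.3661]
tcp_rot: [-0.016, 1.0, 0.0, -0.001]
contact_force: [-0.2, -0.7, -0.5]
opening: 0.004
finger_force: 0.0
```

Emit:
step_arm --increments '[[[11.2, 18, -24], [0, 0, 0]], [[11.2, 18, -24], [0, 0, 0]], [[11.2, 18, -24], [0, 0, 0]], [[11.2, 18, -24], [0, 0, 0]], [[11.2, 18, -24], [0, 0, 0]], [[11.2, 18, -24], [0, 0, 0]], [[11.2, 18, -24], [0, 0, 0]], [[11.2, 18, -24], [0, 0, 0]]]'

```text
time: 3.43
eef_pos: [0.6395, 0.1869, 0.1734]
tcp_rot: [-0.016, 1.0, -0.0, -0.001]
contact_force: [-0.0, -0.6, 0.1]
opening: -0.001
finger_force: 0.0
```

Emit:
step_arm --increments '[[[0, 0, -30], [0, 0, 0]], [[0, 0, -30], [0, 0, 0]], [[0, 0, -30], [0, 0, 0]], [[0, 0, -30], [0, 0, 0]], [[0, 0, -20], [0, 0, 0]], [[0, 0, -15], [0, 0, 0]], [[0, 0, -3], [0, 0, 0]], [[0, 0, 0], [0, 0, 0]]]'

```text
time: 4.1
eef_pos: [0.6387, 0.1858, 0.016]
tcp_rot: [-0.016, 1.0, -0.0, -0.001]
contact_force: [0.3, 0.2, 0.2]
opening: -0.002
finger_force: 0.0
```

Emit:
step_arm --increments '[[[5, 0.2, 0], [0, 0, 0]], [[5, 0.2, 0], [0, 0, 0]], [[5, 0.2, 0], [0, 0, 0]], [[4, 0.2, 0], [0, 0, 0]], [[4, 0.2, 0], [0, 0, 0]], [[4, 0.2, 0], [0, 0, 0]], [[4, 0.2, 0], [0, 0, 0]], [[4, 0.2, 0], [0, 0, 0]]]'

```text
time: 4.77
eef_pos: [0.6746, 0.1876, 0.0173]
tcp_rot: [-0.016, 1.0, -0.0, -0.0]
contact_force: [-2.5, -0.3, 2.2]
opening: -0.002
finger_force: 1.2
```

Emit:
step_arm --increments '[[[2, 0.1, 0], [0, 0, 0]], [[2, 0.1, 0], [0, 0, 0]], [[1.5, 0, 0], [0, 0, 0]], [[1, 0, 0], [0, 0, 0]]]'

```text
time: 5.1
eef_pos: [0.681, 0.1877, 0.0172]
tcp_rot: [-0.016, 1.0, -0.0, -0.0]
contact_force: [-2.4, -0.1, 0.8]
opening: -0.003
finger_force: 1.2
```

Emit:
step_arm --increments '[[[1, 0, 0], [0, 0, 0]], [[1, 0, 0], [0, 0, 0]], [[1, 0, 0], [0, 0, 0]]]'

```text
time: 5.35
eef_pos: [0.684, 0.1877, 0.0172]
tcp_rot: [-0.016, 1.0, -0.0, -0.0]
contact_force: [-2.4, -0.3, 0.5]
opening: 0.001
finger_force: 1.9
```

Emit:
step_arm --increments '[[[1, 0, 0], [0, 0, 0]], [[1, 0, 0], [0, 0, 0]]]'

```text
time: 5.52
eef_pos: [0.6841, 0.1877, 0.0172]
tcp_rot: [-0.016, 1.0, -0.0, -0.003]
contact_force: [-9.2, -0.7, 6.8]
opening: -0.001
finger_force: 4.9
```

Fence contact is where the measurement predicted. Next is the −y push at the middle of the board-side wall.

Emit:
step_arm --increments '[[[-6, 0, 0], [0, 0, 0]], [[-16, -5, 0], [0, 0, 0]], [[-20, -7, 0], [0, 0, 0]], [[-20, -7, 0], [0, 0, 0]], [[-20, -7, 0], [0, 0, 0]], [[-15, -5, 0], [0, 0, 0]], [[-5, -3, 0], [0, 0, 0]], [[0, -6, 0], [0, 0, 0]]]'

```text
time: 6.18
eef_pos: [0.5835, 0.1479, 0.0174]
tcp_rot: [-0.016, 1.0, 0.0, 0.001]
contact_force: [-0.2, 0.3, 0.0]
opening: 0.0
finger_force: 0.0
```

Emit:
step_arm --increments '[[[0.1, -4, 0], [0, 0, 0]], [[0.1, -4, 0], [0, 0, 0]], [[0.1, -4, 0], [0, 0, 0]], [[0.1, -4, 0], [0, 0, 0]], [[0.1, -4, 0], [0, 0, 0]], [[0.1, -4, 0], [0, 0, 0]], [[0.1, -4, 0], [0, 0, 0]], [[0.1, -4, 0], [0, 0, 0]]]'

```text
time: 6.85
eef_pos: [0.585, 0.1155, 0.0174]
tcp_rot: [-0.016, 1.0, 0.0, 0.0]
contact_force: [-0.5, 2.5, 1.8]
opening: -0.001
finger_force: 1.2
```

Emit:
step_arm --increments '[[[0.1, -2, 0], [0, 0, 0]], [[0, -1, 0], [0, 0, 0]], [[0, -1, 0], [0, 0, 0]], [[0, -1, 0], [0, 0, 0]]]'

```text
time: 7.18
eef_pos: [0.5848, 0.1108, 0.0173]
tcp_rot: [-0.016, 1.0, 0.0, -0.0]
contact_force: [0.0, 2.7, 1.8]
opening: 0.005
finger_force: 1.4
```

Emit:
step_arm --increments '[[[0, -1, 0], [0, 0, 0]], [[0, -1, 0], [0, 0, 0]]]'

```text
time: 7.35
eef_pos: [0.5848, 0.1096, 0.0173]
tcp_rot: [-0.016, 1.0, 0.001, -0.0]
contact_force: [1.4, 8.1, 0.9]
opening: 0.001
finger_force: 3.9
```

Emit:
step_arm --increments '[[[0, -1, 0], [0, 0, 0]], [[0, 0, 0], [0, 0, 0]], [[0, 3, 0], [0, 0, 0]], [[0, 8, 0], [0, 0, 0]], [[0, 10, 25], [0, 0, 0]], [[-10, 18, 35], [0, 0, 0]], [[-10, 20, 35], [0, 0, 0]], [[-10, 20, 35], [0, 0, 0]]]'

```text
time: 8.02
eef_pos: [0.5539, 0.1868, 0.1479]
tcp_rot: [-0.016, 1.0, -0.001, -0.001]
contact_force: [0.5, 0.5, 0.2]
opening: -0.003
finger_force: 0.0
```

Emit:
step_arm --increments '[[[-11.5, 18, 5], [0, 0, -0.022]], [[-11.5, 18, 5], [0, 0, -0.022]], [[-11.5, 18, 5], [0, 0, -0.022]], [[-11.5, 18, 5], [0, 0, -0.022]], [[-11.5, 18, 5], [0, 0, -0.022]], [[-11.5, 18, 5], [0, 0, -0.022]], [[-11.5, 18, 5], [0, 0, -0.022]], [[-11.5, 18, 5], [0, 0, -0.022]]]' --fingers 1

```text
time: 8.68
eef_pos: [0.462, 0.3312, 0.1871]
tcp_rot: [0.072, 0.997, -0.001, -0.0]
contact_force: [0.5, 0.5, 1.1]
opening: 1.0
finger_force: 0.0
```

Run:
```python
from h import *
import cv2
a=cams.read_camera('top')[:,:,::-1]
def G(c,x0,y0,s):
    c=cv2.convertScaleAbs(c,alpha=1.3)
    for i in range(0,c.shape[1],20*s): cv2.putText(c,str(x0+i//s),(i,10),0,.4,(0,255,255),1)
    for i in range(0,c.shape[0],20*s): cv2.putText(c,str(y0+i//s),(0,i+4),0,.4,(0,255,255),1)
    return c
cv2.imwrite('pics/c3.png',G(cv2.resize(a[140:260,200:360],None,fx=5,fy=5,interpolation=cv2.INTER_CUBIC),200,140,5))
# expected tray corners (rim z=.03), seated
th=np.radians(2.1);x=np.array([np.cos(th),np.sin(th)]);y=np.array([-np.sin(th),np.cos(th)])
c=np.array([.583,.0905])+.065*y
for sx,sy in((1,1),(1,-1),(-1,-1),(-1,1)): print(sx,sy,proj('top',[*(c+sx*.12*x+sy*.065*y),.03]).round(1))
print(readout.get_state()['qpos'].round(2))
```

```text
1 1 [[261.7 154.4]]
1 -1 [[307.  151.7]]
-1 -1 [[312.3 235.3]]
-1 1 [[266.4 238.2]]
[ 0.45  0.09  1.88  0.    1.17 -0.98]
```

View pics/c3.png

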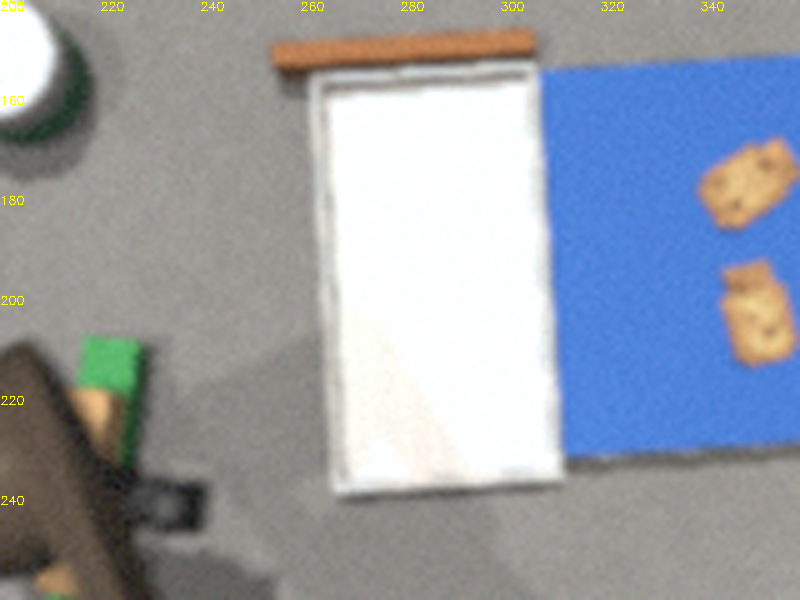

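Tray is flush in its corner: its corners read (261.8,155.6), (307.4,152.4), (312.4,235.6) and (267,239), all within about 1 px of the predicted seated pose. Now the scraper.

Emit:
step_arm --increments '[[[0, 7, 0], [0, 0, 0]], [[0, 7.6, 0], [0, 0, 0]], [[0, 0, -30], [0, 0, 0]], [[0, 0, -30], [0, 0, 0]], [[0, 0, -30], [0, 0, 0]], [[0, 0, -20], [0, 0, 0]], [[0, 0, -11], [0, 0, 0]], [[0, 0, 0], [0, 0, 0]]]'

```text
time: 9.4
eef_pos: [0.4613, 0.3438, 0.0626]
tcp_rot: [0.072, 0.997, -0.002, -0.003]
contact_force: [0.4, 0.0, -0.0]
opening: 1.001
finger_force: 0.0
```

Emit:
step_arm --increments '[[[0, 0, 0], [0, 0, 0]], [[0, 0, 0], [0, 0, 0]], [[0, 0, 0], [0, 0, 0]], [[0, 0, 0], [0, 0, 0]], [[0, 0, 0], [0, 0, 0]], [[0, 0, 0], [0, 0, 0]]]' --fingers -1 --grip_force 100

```text
time: 9.9
eef_pos: [0.4639, 0.346, 0.0679]
tcp_rot: [0.072, 0.997, 0.001, 0.001]
contact_force: [-0.3, 0.6, 3.2]
opening: 0.291
finger_force: 98.3
```

Emit:
step_arm --increments '[[[0, 0, 20], [0, 0, 0]], [[0, 0, 37], [0, 0, 0]], [[0, 0, 37], [0, 0, 0]], [[0, 0, 37], [0, 0, 0]], [[0, 0, 17], [0, 0, 0]], [[10, -25, 0], [0, 0, 0.0453]], [[15, -35, 0], [0, 0, 0.0453]], [[15, -35, 0], [0, 0, 0.0453]]]'

```text
time: 10.57
eef_pos: [0.5022, 0.2498, 0.214]
tcp_rot: [0.001, 1.0, -0.0, -0.0]
contact_force: [0.9, 0.1, -3.2]
opening: 0.292
finger_force: 99.4
```

Emit:
step_arm --increments '[[[10, -27.6, 0], [0, 0, 0.0453]], [[10, -27.6, 0], [-0.1, -0.0037, 0]], [[10, -27.6, 0], [-0.1, -0.0037, 0]], [[10, -27.6, 0], [-0.1, -0.0037, 0]], [[10, -27.6, 0], [-0.1, -0.0037, 0]], [[10, -27.6, 0], [-0.1, -0.0037, 0]], [[10, -27.6, 0], [-0.1, -0.0037, 0]], [[10, -27.6, 0], [-0.1, -0.0037, 0]]]'

```text
time: 11.23
eef_pos: [0.5829, 0.0288, 0.2136]
tcp_rot: [-0.018, 0.939, -0.344, 0.006]
contact_force: [0.6, -0.3, -3.0]
opening: 0.288
finger_force: 99.7
```

Run:
```python
from h import *
import cv2
s=readout.get_state(); M=R.from_quat(s['tcp_rot']).as_matrix()
print(s['eef_pos'].round(4),M.round(3).tolist(),s['qpos'].round(2),s['contact_force'].round(1))
a=cams.read_camera('scene')[:,:,::-1]
cv2.imwrite('pics/s4.png',cv2.resize(a[80:330,130:450],None,fx=2.4,fy=2.4,interpolation=cv2.INTER_CUBIC))
```

```text
[0.5829 0.0288 0.2136] [[-0.999, -0.029, 0.024], [-0.037, 0.762, -0.646], [0.001, -0.647, -0.763]] [ 0.15  0.21  1.81 -0.73  1.3  -1.19] [ 0.6 -0.3 -3. ]
```

View pics/s4.png

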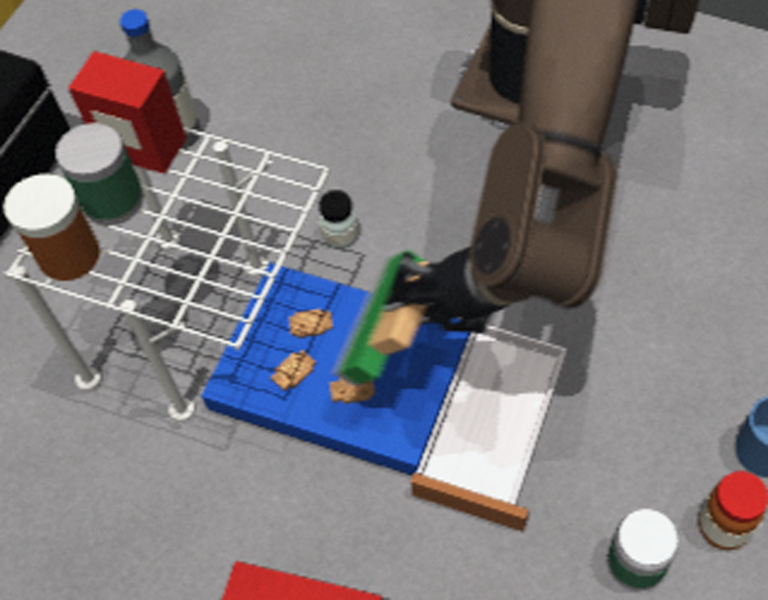

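The picture shows the scraper held level, green foot at crop (380,320), leaned toward the tray side. The shelf's front wire lies behind it with clear space. I'm going in under the shelf.

Emit:
step_arm --increments '[[[0, 0, -38], [0, 0, 0]], [[0, 0, -38], [0, 0, 0]], [[1, -16, -5], [0, 0, 0]], [[1, -18, 0], [0, 0, 0]], [[1, -18, 0], [0, 0, 0]], [[1, -18, 0], [0, 0, 0]], [[1, -16, 0], [0, 0, 0]], [[1, -14, 0], [0, 0, 0]]]'

```text
time: 11.95
eef_pos: [0.588, -0.0711, 0.132]
tcp_rot: [-0.017, 0.939, -0.342, 0.005]
contact_force: [-0.8, -0.2, -3.1]
opening: 0.294
finger_force: 100.3
```

Emit:
step_arm --increments '[[[0.7, -14, 0], [0, 0, 0]], [[0.7, -14, 0], [0, 0, 0]], [[0.7, -14, 0], [0, 0, 0]], [[0.7, -14, 0], [0, 0, 0]], [[0, -11, 0], [0, 0, 0]], [[0, 0, 0], [0, 0, 0]]]'

```text
time: 12.45
eef_pos: [0.5915, -0.1397, 0.1335]
tcp_rot: [-0.016, 0.939, -0.343, 0.006]
contact_force: [-0.2, -0.0, -3.4]
opening: 0.296
finger_force: 100.3
```

Emit:
step_arm --increments '[[[0, 0, -5], [0, 0, 0]], [[0, 0, -5], [0, 0, 0]], [[0, 0, -4], [0, 0, 0]], [[0, 0, -3], [0, 0, 0]], [[0, 0, -1.5], [0, 0, 0]], [[0, 0, -0.5], [0, 0, 0]], [[0, 0, -0.5], [0, 0, 0]], [[0, 0, -0.5], [0, 0, 0]]]'

```text
time: 13.12
eef_pos: [0.5919, -0.1373, 0.1135]
tcp_rot: [-0.018, 0.939, -0.343, 0.006]
contact_force: [0.7, 0.2, -2.7]
opening: 0.288
finger_force: 100.3
```

Emit:
step_arm --increments '[[[0, 0, -0.5], [0, 0, 0]], [[0, 0, -0.5], [0, 0, 0]], [[0, 0, -0.5], [0, 0, 0]], [[0, 0, -0.5], [0, 0, 0]]]'

```text
time: 13.45
eef_pos: [0.5917, -0.1375, 0.1114]
tcp_rot: [-0.017, 0.939, -0.343, 0.006]
contact_force: [0.1, 0.1, -3.2]
opening: 0.289
finger_force: 100.3
```

Emit:
step_arm --increments '[[[0, 0, -0.5], [0, 0, 0]], [[0, 0, -0.5], [0, 0, 0]], [[0, 0, -0.3], [0, 0, 0]]]'

```text
time: 13.7
eef_pos: [0.5917, -0.1375, 0.1099]
tcp_rot: [-0.018, 0.939, -0.343, 0.006]
contact_force: [0.7, -0.5, -4.1]
opening: 0.29
finger_force: 100.3
```

Emit:
step_arm --increments '[[[0, 0, -0.4], [0, 0, 0]], [[0, 0, -0.4], [0, 0, 0]]]'

```text
time: 13.87
eef_pos: [0.5917, -0.1375, 0.1092]
tcp_rot: [-0.018, 0.939, -0.343, 0.006]
contact_force: [-0.3, -0.2, -2.5]
opening: 0.291
finger_force: 100.3
```

Emit:
step_arm --increments '[[[0, 0, -0.4], [0, 0, 0]], [[0, 0, -0.4], [0, 0, 0]]]'

```text
time: 14.03
eef_pos: [0.5917, -0.1374, 0.1084]
tcp_rot: [-0.018, 0.939, -0.343, 0.006]
contact_force: [-0.2, -0.2, -3.5]
opening: 0.286
finger_force: 100.3
```

Emit:
step_arm --increments '[[[0, 0, -0.4], [0, 0, 0]], [[0, 0, -0.4], [0, 0, 0]]]'

```text
time: 14.2
eef_pos: [0.5917, -0.1375, 0.1077]
tcp_rot: [-0.018, 0.939, -0.343, 0.006]
contact_force: [-0.6, 0.8, -0.7]
opening: 0.296
finger_force: 100.3
```

Emit:
step_arm --increments '[[[0, 0, -0.3], [0, 0, 0]], [[0, 0, 0], [0, 0, 0]]]'

```text
time: 14.37
eef_pos: [0.5918, -0.1375, 0.1077]
tcp_rot: [-0.017, 0.939, -0.343, 0.006]
contact_force: [-0.1, 0.6, -2.5]
opening: 0.289
finger_force: 100.3
```

Emit:
step_arm --increments '[[[0, 0, -0.3], [0, 0, 0]], [[0, 0, -0.2], [0, 0, 0]]]'

```text
time: 14.53
eef_pos: [0.5919, -0.1376, 0.1076]
tcp_rot: [-0.017, 0.939, -0.343, 0.006]
contact_force: [-1.9, 0.9, 1.3]
opening: 0.299
finger_force: 100.7
```

Emit:
step_arm --increments '[[[0, 0, -0.3], [0, 0, 0]], [[0, 0, 0], [0, 0, 0]], [[0, 0, 0], [0, 0, 0]], [[0, 0, 0], [0, 0, 0]]]'

```text
time: 14.87
eef_pos: [0.592, -0.1376, 0.1075]
tcp_rot: [-0.017, 0.939, -0.344, 0.007]
contact_force: [-3.4, 3.1, 5.7]
opening: 0.292
finger_force: 101.3
```

Contact is about 9 N against the −3 N baseline, and held over 0.3 s, so the board top is near 46.6 mm. I'll back off to barely clear the board and wipe.

Emit:
step_arm --increments '[[[0, 0, 1], [0, 0, 0]], [[0, 0, 0.8], [0, 0, 0]], [[-0.1, 3, 0], [0, 0, 0]], [[-0.2, 5, 0], [0, 0, 0]], [[-0.22, 6, 0], [0, 0, 0]], [[-0.22, 6, 0], [0, 0, 0]], [[-0.22, 6, 0], [0, 0, 0]], [[-0.22, 6, 0], [0, 0, 0]]]'

```text
time: 15.53
eef_pos: [0.5903, -0.1044, 0.1078]
tcp_rot: [-0.018, 0.939, -0.343, 0.006]
contact_force: [-0.3, -0.4, -3.0]
opening: 0.294
finger_force: 100.2
```

Emit:
step_arm --increments '[[[-0.22, 6, 0], [0, 0, 0]], [[-0.22, 6, 0], [0, 0, 0]], [[-0.22, 6, 0], [0, 0, 0]], [[-0.22, 6, 0], [0, 0, 0]], [[-0.22, 6, 0], [0, 0, 0]], [[-0.22, 6, 0], [0, 0, 0]], [[-0.22, 6, 0], [0, 0, 0]], [[-0.22, 6, 0], [0, 0, 0]]]'

```text
time: 16.2
eef_pos: [0.5888, -0.0569, 0.1084]
tcp_rot: [-0.018, 0.939, -0.343, 0.006]
contact_force: [-0.2, -0.3, -3.3]
opening: 0.291
finger_force: 100.2
```

Emit:
step_arm --increments '[[[-0.22, 6, 0], [0, 0, 0]], [[-0.22, 6, 0], [0, 0, 0]], [[-0.22, 6, 0], [0, 0, 0]], [[-0.22, 6, 0], [0, 0, 0]], [[-0.22, 6, 0], [0, 0, 0]], [[-0.22, 6, 0], [0, 0, 0]], [[-0.22, 6, 0], [0, 0, 0]], [[-0.22, 6, 0], [0, 0, 0]]]'

```text
time: 16.87
eef_pos: [0.587, -0.0089, 0.1083]
tcp_rot: [-0.018, 0.939, -0.343, 0.006]
contact_force: [0.2, -0.8, -2.6]
opening: 0.291
finger_force: 100.2
```

Run:
```python
from h import *
import cv2
a=cams.read_camera('scene')[:,:,::-1]
cv2.imwrite('pics/s5.png',cv2.resize(a[170:320,190:400],None,fx=3.6,fy=3.6,interpolation=cv2.INTER_CUBIC))
```

```text
(no output)
```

View pics/s5.png

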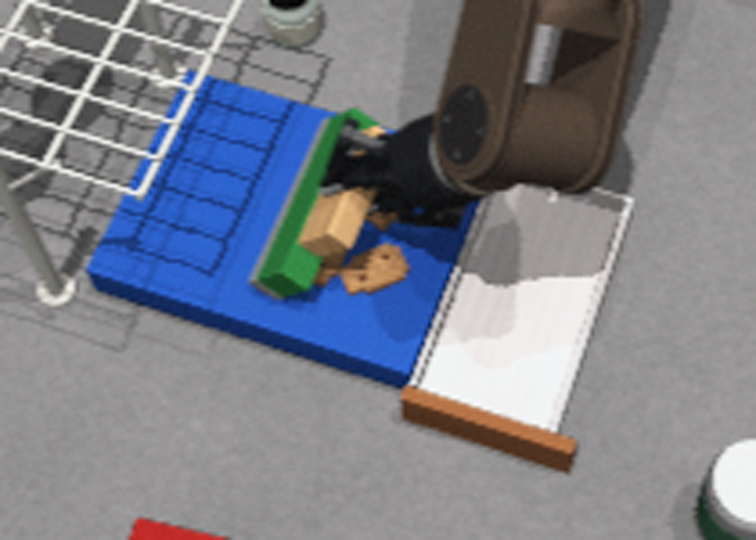

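The picture shows the pieces ahead of the scraper (chips near crop (370,270) and (385,220)) and the board bare behind it, with the tray still flush. Continuing.

Emit:
step_arm --increments '[[[-0.22, 6, 0], [0, 0, 0]], [[-0.22, 6, 0], [0, 0, 0]], [[-0.22, 6, 0], [0, 0, 0]], [[-0.22, 6, 0], [0, 0, 0]], [[-0.22, 6, 0], [0, 0, 0]], [[-0.22, 6, 0], [0, 0, 0]], [[-0.22, 6, 0], [0, 0, 0]], [[-0.22, 6, 0], [0, 0, 0]]]'

```text
time: 17.58
eef_pos: [0.5852, 0.0391, 0.1084]
tcp_rot: [-0.018, 0.939, -0.343, 0.006]
contact_force: [-0.1, -1.0, -2.5]
opening: 0.29
finger_force: 100.2
```

Emit:
step_arm --increments '[[[-0.22, 6, 0], [0, 0, 0]], [[-0.22, 6, 0], [0, 0, 0]], [[-0.22, 6, 0], [0, 0, 0]], [[-0.22, 6, 0], [0, 0, 0]], [[-0.22, 6, 0], [0, 0, 0]], [[-0.22, 6, 0], [0, 0, 0]], [[-0.22, 6, 0], [0, 0, 0]], [[-0.22, 6, 0], [0, 0, 0]]]'

```text
time: 18.25
eef_pos: [0.5835, 0.0872, 0.1083]
tcp_rot: [-0.018, 0.939, -0.343, 0.006]
contact_force: [0.2, -0.4, -3.2]
opening: 0.294
finger_force: 100.2
```

Emit:
step_arm --increments '[[[-0.22, 6, 0], [0, 0, 0]], [[-0.22, 6, 0], [0, 0, 0]], [[-0.22, 6, 0], [0, 0, 0]], [[-0.22, 6, 0], [0, 0, 0]], [[-0.22, 6, 0], [0, 0, 0]], [[-0.22, 6, 0], [0, 0, 0]], [[-0.22, 6, 0], [0, 0, 0]], [[-0.1, 4, 0], [0, 0, 0]]]'

```text
time: 18.92
eef_pos: [0.5816, 0.1335, 0.1079]
tcp_rot: [-0.018, 0.939, -0.343, 0.006]
contact_force: [0.7, -1.1, -3.2]
opening: 0.291
finger_force: 100.2
```

Run:
```python
from h import *
import cv2
a=cams.read_camera('scene')[:,:,::-1]
cv2.imwrite('pics/s6.png',cv2.resize(a[170:320,220:430],None,fx=3.6,fy=3.6,interpolation=cv2.INTER_CUBIC))
```

```text
(no output)
```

View pics/s6.png

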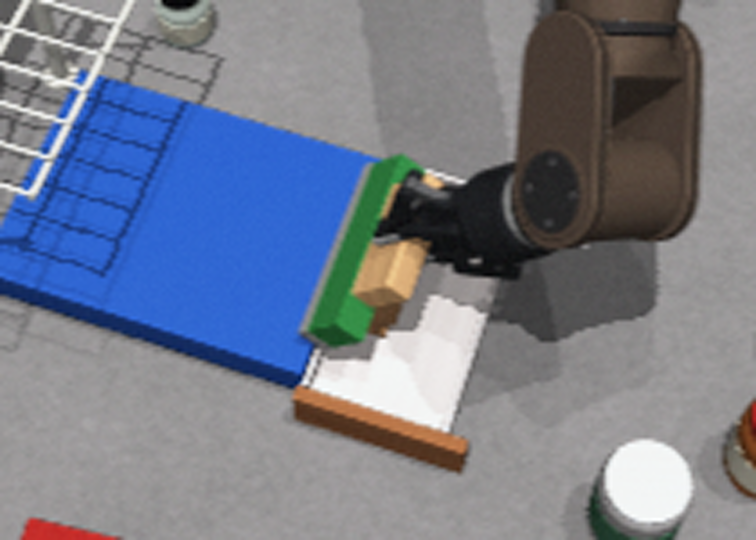

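The picture shows the scraper edge past the board's end at crop (345,260), the board clear, and no pieces left on it. I'll lift, bring the scraper upright over the free counter and look into the tray.

Emit:
step_arm --increments '[[[0, 0, 10], [0, 0, 0]], [[0, 0, 20], [0, 0, 0]], [[0, 0, 30], [0, 0, 0]], [[0, 0, 30], [0, 0, 0]], [[0, 0, 30], [0, 0, 0]], [[-10, 15, 0], [0, 0, 0]], [[-10, 15, 0], [0, 0, 0]], [[-10, 15, 0], [0, 0, 0]]]'

```text
time: 19.63
eef_pos: [0.5517, 0.1777, 0.2303]
tcp_rot: [-0.016, 0.939, -0.343, 0.007]
contact_force: [0.3, 0.7, -4.7]
opening: 0.291
finger_force: 100.1
```

Emit:
step_arm --increments '[[[-11, 19, 0], [0.1, 0.0037, 0]], [[-11, 19, 0], [0.1, 0.0037, 0]], [[-11, 19, 0], [0.1, 0.0037, 0]], [[-11, 19, 0], [0.1, 0.0037, 0]], [[-11, 19, 0], [0.1, 0.0037, 0]], [[-11, 19, 0], [0.1, 0.0037, 0]], [[-11, 19, 0], [0.1, 0.0037, 0]], [[-11, 19, 0], [0, 0, 0]]]'

```text
time: 20.3
eef_pos: [0.4637, 0.3277, 0.2297]
tcp_rot: [-0.018, 1.0, 0.001, 0.0]
contact_force: [0.8, -0.7, -3.3]
opening: 0.291
finger_force: 100.0
```

Run:
```python
from h import *
import cv2
a=cams.read_camera('top')[:,:,::-1]
c=cv2.resize(a[140:260,200:360],None,fx=5,fy=5,interpolation=cv2.INTER_CUBIC)
cv2.imwrite('pics/c7.png',c)
s=readout.get_state();print(s['eef_pos'].round(4),R.from_quat(s['tcp_rot']).as_matrix().round(3).tolist(),s['qpos'].round(2))
```

```text
[0.4614 0.3312 0.2295] [[-0.999, -0.037, -0.001], [-0.037, 0.999, 0.002], [0.001, 0.002, -1.0]] [ 0.44  0.05  1.85  0.    1.24 -1.17]
```

View pics/c7.png

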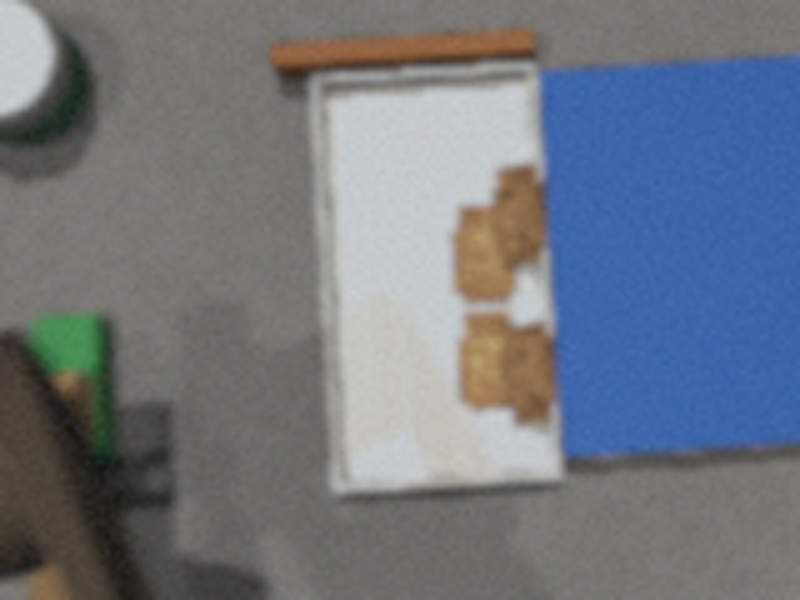

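All four pieces are in the tray: two flat at crop (483,255) and (485,360), two leaning on the board-side wall at (520,215) and (530,370). The tray corners have not moved. Next I'll set the scraper down.

Emit:
step_arm --increments '[[[0, 0, -35], [0, 0, 0]], [[0, 0, -35], [0, 0, 0]], [[0, 0, -35], [0, 0, 0]], [[0, 0, -25], [0, 0, 0]], [[0, 0, -15], [0, 0, 0]], [[0, 0, -8], [0, 0, 0]], [[0, 0, -3], [0, 0, 0]], [[0, 0, 0], [0, 0, 0]]]'

```text
time: 21.02
eef_pos: [0.4641, 0.3293, 0.0726]
tcp_rot: [-0.019, 1.0, -0.0, -0.0]
contact_force: [-0.2, -0.1, -2.7]
opening: 0.292
finger_force: 100.2
```

Emit:
step_arm --increments '[[[0, 0, -1], [0, 0, 0]], [[0, 0, -1], [0, 0, 0]], [[0, 0, -1], [0, 0, 0]], [[0, 0, -0.7], [0, 0, 0]], [[0, 0, 0], [0, 0, 0]]]'

```text
time: 21.43
eef_pos: [0.464, 0.3296, 0.069]
tcp_rot: [-0.019, 1.0, 0.0, 0.0]
contact_force: [-0.2, 0.6, -4.2]
opening: 0.293
finger_force: 100.2
```

Emit:
step_arm --increments '[[[0, 0, -0.7], [0, 0, 0]], [[0, 0, -0.7], [0, 0, 0]], [[0, 0, 0], [0, 0, 0]]]'

```text
time: 21.68
eef_pos: [0.464, 0.3297, 0.0679]
tcp_rot: [-0.019, 1.0, 0.0, 0.0]
contact_force: [-1.4, 0.3, 1.1]
opening: 0.289
finger_force: 101.0
```

Counter contact is at 67.9 mm, the same height as at the grasp. Opening slowly, then retreating upward.

Emit:
step_arm --increments '[[[0, 0, 0], [0, 0, 0]], [[0, 0, 0], [0, 0, 0]], [[0, 0, 0], [0, 0, 0]], [[0, 0, 0], [0, 0, 0]], [[0, 0, 0], [0, 0, 0]], [[0, 0, 0], [0, 0, 0]]]' --fingers 1

```text
time: 22.18
eef_pos: [0.464, 0.3296, 0.0673]
tcp_rot: [-0.019, 1.0, 0.0, 0.0]
contact_force: [0.4, 0.1, -0.8]
opening: 1.001
finger_force: 0.0
```

Emit:
step_arm --increments '[[[0, 0, 10], [0, 0, 0]], [[0, 0, 20], [0, 0, 0]], [[0, 0, 30], [0, 0, 0]], [[0, 0, 35], [0, 0, 0]], [[0, 0, 35], [0, 0, 0]], [[0, 0, 20], [0, 0, 0]], [[0, 0, 0], [0, 0, 0]], [[0, 0, 0], [0, 0, 0]]]'

```text
time: 22.85
eef_pos: [0.4647, 0.33, 0.2197]
tcp_rot: [-0.019, 1.0, 0.001, 0.002]
contact_force: [0.1, -0.9, -0.6]
opening: 0.996
finger_force: 0.0
```

Run:
```python
from h import *
import cv2
a=cams.read_camera('scene')[:,:,::-1]
cv2.imwrite('pics/s8.png',cv2.resize(a[180:330,290:500],None,fx=3.6,fy=3.6,interpolation=cv2.INTER_CUBIC))
s=readout.get_state();print(s['time'],s['eef_pos'],s['contact_force'])
```

```text
22.9 [0.46361557 0.329469   0.2174276 ] [ 0.66851619  0.45407252 -0.64063197]
```

View pics/s8.png

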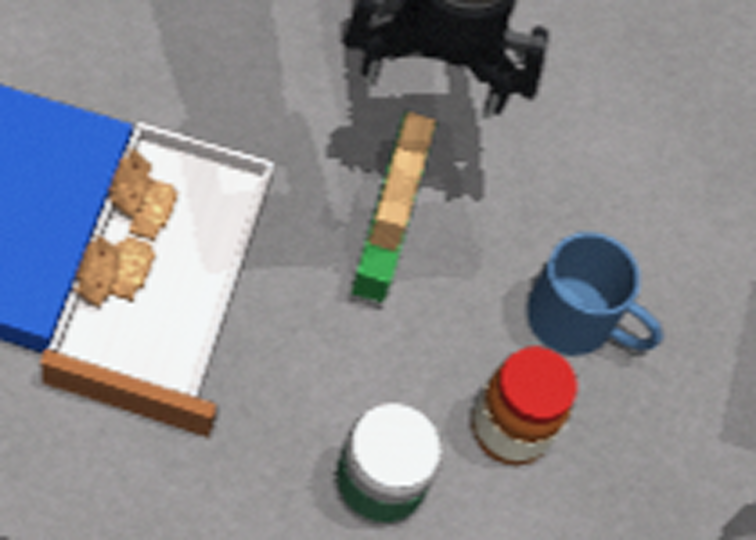

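The scraper stands upright at crop (395,210), the gripper is clear, and the bystanders are untouched. Two pieces lean on the board-side wall at crop (130,185) and (98,272). I'll triangulate their height before handing in.

Run:
```python
from h import *
c=np.array([.583,.0905]);th=np.radians(2.1);x=np.array([np.cos(th),np.sin(th)]);y=np.array([-np.sin(th),np.cos(th)]);c=c+.065*y
for t,s in (((520,215),(98,272)),((530,372),(130,185)),((483,255),(135,268)),((485,360),(155,208))):
    e1,d1=ray('top',(200+t[0]/5,140+t[1]/5));e2,d2=ray('scene',(290+s[0]/3.6,180+s[1]/3.6));d1=d1[0];d2=d2[0]
    k=np.linalg.lstsq(np.c_[d1,-d2],e2-e1,rcond=None)[0];p=e1+k[0]*d1;q=e2+k[1]*d2;m=(p+q)/2
    print('tray x,y',((m[:2]-c)@x).round(4),((m[:2]-c)@y).round(4),'z',m[2].round(4),'miss',np.linalg.norm(p-q).round(4))
```

```text
tray x,y 0.0312 -0.0499 z 0.0193 miss 0.0022
tray x,y -0.0595 -0.0505 z 0.0188 miss 0.001
tray x,y 0.0104 -0.0249 z 0.0028 miss 0.0065
tray x,y -0.0505 -0.0243 z 0.0066 miss 0.0024
```

All pieces sit inside the limits, with the leaning ones at y ≈ −0.050 and z ≈ 0.019. Handing in.

```bash
python3 -c "
from plant import sign_off
print(sign_off())"
```

```text
the job is handed in; nothing more can be done
None
```

The job is handed in, but the sign-off gave no verdict: by my last pictures and triangulation the tray is flush in its corner, all four crispbread pieces are inside it (two lean on its board-side wall), and the scraper stands upright on the counter with the gripper clear.

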